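# Land the sprung test probe with the coarse ring of a coaxial drive

## Robot

A 6-joint arm with a two-finger parallel gripper is mounted at the origin on the work surface. World frame = base frame: x ahead of the robot, y to its left, z up, the work surface at z = 0. Lengths are in m, angles in rad, forces in N, time in s.
With the tool pointing down it reaches from about 0.35 to 0.975 m from the base axis. Payload 4.9 kg.
Tool frame: the origin (TCP) lies at the very end of the fingers, on their centre line; the grasp point (between the pads) lies ctrl.grip_point_offset behind it (ctrl.grip_point_offset is the distance from the TCP to the grasp point, in m); z points along the fingers, y is the direction in which the jaws open and shut (so a half turn about z gives the same grasp; the last joint's range is limited). The gripper opens to 85 mm and grips with 20 to 120 N. Pads are 22 mm wide; open, the fingers measure 114 mm over their backs; the gripper's body (76 mm by 85 mm) begins 54 mm behind the grasp point. The pads swing forward as they close: fully open they stand 13 mm farther back than shut.
Start: joints at [-1.325, 0.053, 1.613, -0, 1.476, -0.119], TCP at [0.223, -0.584, 0.231] pointing down, gripper open.
Joint ranges: [-3.01, 3.01], [-1.01, 2.22], [0.06, 2.58], [-1.02, 4.17], [0.09, 2.62], [-3.14, 3.14]. Speed limits (rad/s): [2.57, 2.57, 3.14, 3.14, 3.14, 3.14].

## Interface

Orientations are given as a rotation vector (axis times angle).
In Python, from station import ctrl gives the robot as it stands. The module is installed in compiled form; this text tells all that it offers.
- The arm moves only by the shell command python3 -m creep 'ROWS' [FORCE]. ROWS is JSON, a list of rows, each a list of 5 numbers: the closure in counts, from 0 (fully open) to 255 (shut), then the shift along the tool's x, y, z in mm, then the turn about the tool's z in rad. A call has 1 to 12 rows; each row is the pose to reach, as a shift and turn from the pose commanded when the call began, along the tool's axes at that moment; what a row does not reach only later rows make up. A row lasts 1/12 s, in which the tool goes at most 41.7 mm and 7.16 degrees, less where a joint would pass 70% of its speed; a pose out of reach is approached as far as the arm can. A call with a gripper value outside its range is refused whole. The fingers move at their own pace and stop on an object; FORCE is the grip in N (left out, the last holds). Time passes only in rows, so rows that repeat a pose let the fingers close. It gives the time, the measured TCP pose, the force and the opening at its end, in the units of the state.
- ctrl.get_obs(): the state, without advancing time (a new reading comes with each control period).
- ctrl.get_image(name): name is "scene" or "top" or "wrist"; returns the picture (420x560x3 uint8, red, green, blue); there is no depth.
- ctrl.calibration(name): a dict with "fx", "fy", "cx", "cy" (pixels), "k1" (the pictures are not rectified: a ray, as slopes to the right and down, at radius r is drawn at 1 + k1 r^2 times it, then the intrinsics apply), "R" (3x3) and "t" (3): a world point X has camera coordinates R X + t. Camera axes: x right, y down, z forward; pixel columns grow to the right and rows downward; lengths in m; the calibration is good to about 2 mm. A picture is of the moment at which its call begins: read the wrist's pose just before it. calibration takes no time and is no camera call; for the wrist camera it gives the pose at the moment of the call.
- ctrl.finish_job(): hands the job in, once; it reports no verdict.
Trained networks look in the newest picture that a camera, given by its name, has taken for a name from the list of things; names that differ only in an ending like _2 or _b are one class to them, and where a whole thing is asked for, a point or a joint stands for the part that bears it (a point fixed in the world has none). Each returns a list of dicts, best first, with "conf" (0 to 1); they miss things now and then, are a little off and sometimes report something else, mostly with a low value. They report only what shows in the picture. A call takes as long as a camera call.
- ctrl.boxes_of(camera, label): "rect" ([left, top, width, height] in pixels, round what is visible of it).
- ctrl.outline_of(camera, label): "mask" (420x560 bool, what is visible of it) and "rect" ([left, top, width, height] in pixels, round what is visible of it).
The state is a dict: "t": time; "q": joint angles; "dq": joint speeds; "effort": joint torques, N m; "tool_pos": TCP position; "tool_rot": TCP orientation; "contact_force": force on the tool from outside, world axes, zero at the start; "wrist_torque": the same for the moment, N m; "opening": finger opening in m.
Only numpy, scipy, OpenCV 4.12 (cv2) and the standard library are available. Lean on these libraries where they do the work, as an engineer would, in place of code of your own. Each camera call takes 0.05 s, during which the arm holds its last target. There are 200 camera calls.

## Task

Lower the test probe onto the gold pad by turning only the black outer coarse ring of the two-part knob clockwise, until the sprung tip is pressed about half way in (half of its yellow band hidden in the white holder), and never so far that it bottoms out. Leave the blue fine knob in the middle as it is set, do not push on the probe or its carriage with the arm, do not disturb the things lying about, and let go at the end.

Things in the scene. Friction and masses are not known exactly. Their poses are not given: they have to be found in the camera images.
- positioner: Fixed probe positioner; aluminium base plate 160 mm (x) by 240 mm (y) by 12 mm on a black breadboard (top 12 mm above the work surface); origin under the plate, z up, yaw varies. Its -y end carries a grey housing with a face 90 by 100 mm sloped 30 degrees towards the robot: outward normal = axis of both knobs = (-0.5, 0, 0.866) in this frame.
- ring_centre (a point): On the knob axis at half height of the black ribbed outer coarse ring (52 mm diameter, 20 mm high, white line on top); fixed to the positioner, oriented like it. The ring's underside is 10 mm, the sloped face 14 mm below this point along the axis; the blue fine knob, 24 mm diameter, stands out of the ring's middle to 32.5 mm above it along the axis.
- coarse (a joint): Angle of the outer ring, rad, grows clockwise as seen looking at the knob from outside; stops at 0 and 3.9, starts between 0 and 0.7. Each rad lowers the probe by 10 mm; it stays where it is left. Turning takes about 0.16 N m, up to 0.3 N m with the tip pressed in. It must be turned about 1.7 to 3.3 rad, more than one grasp gives.
- fine (a joint): Angle of the blue inner fine knob, rad, same sense; starts between -1.2 and 1.2. It turns very easily (0.005 N m), does not move with the ring and must be left as it is.
- fine_mark (a point): Outer end of the white line on top of the fine knob, on its rim, 12 mm from the axis.
- carriage: Probe carriage with an arm, a black clamp and a white holder (17 mm diameter); origin at the centre of the holder's lower end, 50 mm (x), 165 mm (y) in the positioner's frame. It moves straight down as the ring is turned, on the +y face of a steel column 50 by 50 mm, centre at (50, 60) mm, 172 mm high, with a micrometer on top to 220 mm.
- tip (a point): Lower end of the brass probe tip; it sticks 22 mm out of the holder when free and springs up into it; its uppermost 8 mm is a yellow band that disappears into the holder. Right under it, within 3 mm, is the 18 mm square gold pad of a green board on a fixed 70 mm steel block. The pad's height is not reported: it lies 13 to 28 mm below the tip at the start, found when the tip springs in.
- plunger (a joint): How far the sprung tip is pressed into the holder, m: 0 free, 0.008 bottomed out. It takes 1.5 N at first and 1.5 N more per mm; the ring's own friction hides most of this from the hand, so watch this value or the yellow band.
- wrench: Loose 130 mm steel wrench lying on the breadboard on the robot's side of the positioner; bystander.
- adapter: Loose brass adapter, 22 mm in diameter, 28 mm high, origin in its underside; bystander.
- chip_box: Loose orange box 60 by 45 by 22 mm, origin in its underside; bystander.
- flux_jar: Loose small jar, 40 mm in diameter, 45 mm high, origin in its underside; bystander.

How it is judged:
By the outcome, as a careful person would: the job done as asked, in the order asked, and still so for the second after the job is handed in, with the robot touching nothing.
It also fails if it takes over 48 s, if anything falls off the work surface, if the arm or the gripper's body presses on something with over 40 N, if the wrist force passes 120 N, or if a joint passes its speed limit or range.

## Working session

There is one attempt and no reset: what is moved stays moved. The work goes in short steps, Python scripts to look and compute and a shell command to move; the robot and the scene stay as the last step left them, time stands still between calls to the robot, and variables do not carry over. Pictures are saved under pics/ and viewed, about 8 in all and at most 12, crops included, and the job is handed in when it is done.

```bash
mkdir -p pics; ls; cat > h.py <<'E'
import numpy as np, cv2
from scipy.spatial.transform import Rotation as Ro
from station import ctrl
def ray(c,u,v):
    x,y=(u-c['cx'])/c['fx'],(v-c['cy'])/c['fy']
    a,b=x,y
    for _ in range(20):
        s=1+c['k1']*(a*a+b*b); a,b=x/s,y/s
    R=np.array(c['R']);d=R.T@np.array([a,b,1.]);return -R.T@np.array(c['t']),d/np.linalg.norm(d)
def proj(c,X):
    p=np.array(c['R'])@np.array(X)+np.array(c['t']);a,b=p[:2]/p[2];s=1+c['k1']*(a*a+b*b)
    return np.array([c['fx']*a*s+c['cx'],c['fy']*b*s+c['cy']])
def onz(c,u,v,z):
    o,d=ray(c,u,v);return o+d*(z-o[2])/d[2]
def save(n,f):
    im=ctrl.get_image(n);cv2.imwrite('pics/'+f,im[:,:,::-1]);return im
E
python3 - <<'E'
from h import *
o=ctrl.get_obs();print({k:np.round(v,3).tolist() for k,v in o.items()},ctrl.grip_point_offset)
a=save('scene','s0.png');b=save('top','t0.png')
for n in('scene','top'):
    c=ctrl.calibration(n);print(n,{k:np.round(v,3).tolist() for k,v in c.items()})
    for l in('positioner','ring_centre','fine','fine_mark','carriage','tip','wrench','adapter','chip_box','flux_jar'):
        print(l,[(np.round(r['rect']).tolist(),round(r['conf'],2)) for r in ctrl.boxes_of(n,l)[:2]])
E
```

```text
pics
{'t': 0.0, 'q': [-1.325, 0.053, 1.614, -0.0, 1.476, -0.119], 'dq': [0.002, -0.0, 0.0, 0.001, 0.002, -0.0], 'effort': [-0.0, -39.369, -37.017, -0.0, 0.007, 0.0], 'tool_pos': [0.223, -0.583, 0.23], 'tool_rot': [-3.087, -0.569, 0.0], 'contact_force': [-0.436, 0.208, 0.316], 'wrist_torque': [-0.021, 0.0, 0.008], 'opening': 0.085} 0.0187
scene {'fx': 417.103, 'fy': 417.103, 'cx': 288.553, 'cy': 205.109, 'k1': -0.031, 'R': [[-0.281, 0.959, 0.021], [0.502, 0.166, -0.849], [-0.818, -0.228, -0.528]], 't': [0.107, -0.203, 1.361]}
positioner [([223.0, 148.0, 163.0, 114.0], 0.62), ([381.0, 197.0, 22.0, 27.0], 0.42)]
ring_centre [([222.0, 147.0, 162.0, 113.0], 0.63)]
fine [([257.0, 166.0, 11.0, 11.0], 0.44)]
fine_mark [([261.0, 167.0, 9.0, 7.0], 0.41)]
carriage [([335.0, 177.0, 48.0, 50.0], 0.91), ([224.0, 146.0, 160.0, 113.0], 0.61)]
tip [([333.0, 178.0, 50.0, 46.0], 0.25)]
wrench []
adapter [([214.0, 212.0, 7.0, 10.0], 0.53)]
chip_box [([177.0, 220.0, 26.0, 26.0], 0.74)]
flux_jar [([378.0, 197.0, 22.0, 28.0], 0.6)]
top {'fx': 400.745, 'fy': 400.745, 'cx': 280.66, 'cy': 207.525, 'k1': -0.059, 'R': [[0.016, -1.0, 0.014], [-0.994, -0.017, -0.105], [0.105, -0.012, -0.994]], 't': [0.063, 0.595, 0.832]}
positioner [([194.0, 202.0, 162.0, 80.0], 0.94), ([322.0, 254.0, 17.0, 18.0], 0.58)]
ring_centre [([195.0, 203.0, 159.0, 78.0], 0.59)]
fine [([328.0, 256.0, 12.0, 14.0], 0.62)]
fine_mark [([324.0, 255.0, 17.0, 15.0], 0.69)]
carriage [([194.0, 210.0, 49.0, 24.0], 0.62)]
tip []
wrench [([238.0, 290.0, 41.0, 55.0], 0.95), ([195.0, 203.0, 161.0, 78.0], 0.7)]
adapter []
chip_box [([369.0, 184.0, 32.0, 35.0], 0.91)]
flux_jar [([184.0, 283.0, 26.0, 17.0], 0.81)]
```

View pics/s0.png

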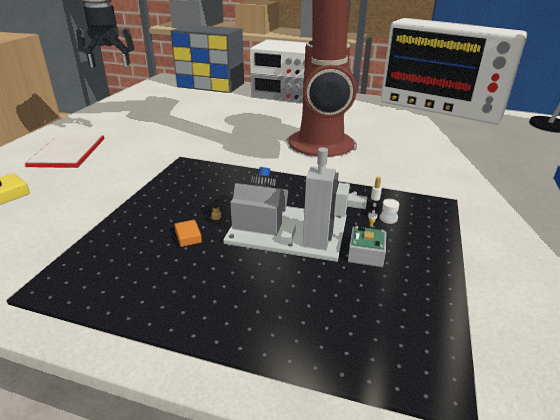

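View pics/t0.png

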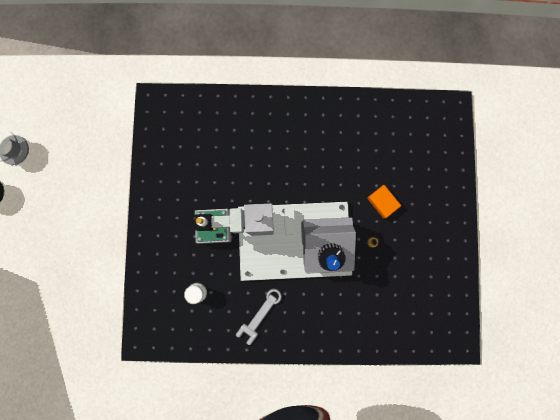

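The scene view is from the far side, with the carriage near (360,200) and the housing near (258,205). The top view shows the plate's corners at about (240,206), (348,202), (354,278) and (241,280), the knob at (332,259), the wrench at (260,315), the jar at (195,293) and the adapter at (373,242).

```bash
python3 - <<'E'
from h import *
c=ctrl.calibration('top')
im=ctrl.get_image('top')
for u,v in((239,206),(348,202),(354,278),(241,280)): print('plate',onz(c,u,v,.024).round(4))
for z in(.10,.12,.14): print('knob',z,onz(c,332,259,z).round(4), 'fine',onz(c,333.5,263,z).round(4))
cv2.imwrite('pics/t1.png',cv2.resize(im[190:300,180:390],None,fx=3.8,fy=3.8,interpolation=cv2.INTER_CUBIC)[:,:,::-1])
w=ctrl.calibration('wrist');o=ctrl.get_obs()
R=Ro.from_rotvec(o['tool_rot']).as_matrix();print('R tool',R.round(3))
Rc=np.array(w['R']);C=-Rc.T@np.array(w['t']);print('cam in tool',(R.T@(C-o['tool_pos'])).round(3),(R.T@Rc.T).round(3),w['fx'])
E
```

```text
plate [0.5969 0.1634 0.024 ]
plate [ 0.6098 -0.0738  0.024 ]
plate [ 0.4459 -0.0867  0.024 ]
plate [0.4383 0.155  0.024 ]
knob 0.1 [ 0.4873 -0.0284  0.1   ] fine [ 0.4796 -0.0313  0.1   ]
knob 0.12 [ 0.4877 -0.0255  0.12  ] fine [ 0.4802 -0.0284  0.12  ]
knob 0.14 [ 0.4882 -0.0227  0.14  ] fine [ 0.4808 -0.0255  0.14  ]
R tool [[ 0.934  0.357 -0.   ]
 [ 0.357 -0.934  0.   ]
 [ 0.    -0.    -1.   ]]
cam in tool [ 0.07   0.001 -0.143] [[-0.001 -0.961 -0.277]
 [ 1.    -0.001  0.001]
 [-0.001 -0.277  0.961]] 366.42726845257926
```

View pics/t1.png

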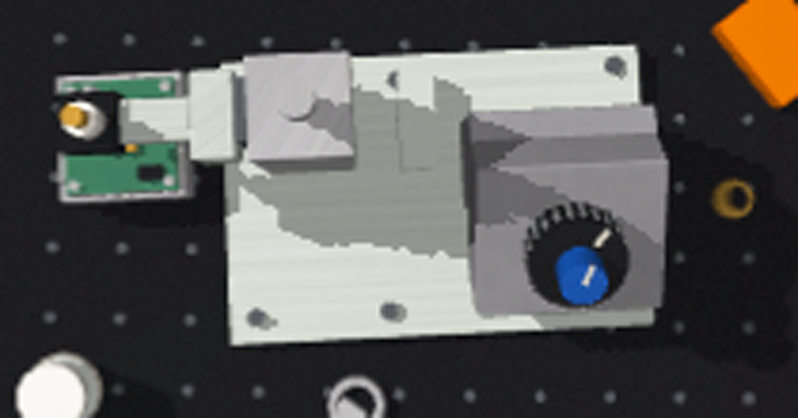

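The enlarged top view shows a yaw of about 3°, the white line on the ring at (602,238) and the fine knob at (583,272). Next I'll bring the wrist camera over the knob.

```bash
python3 -m creep '[[0,222,-213,-20,0.31],[0,222,-213,-20,0.31],[0,222,-213,-20,0.31],[0,222,-213,-20,0.31],[0,222,-213,-20,0.31],[0,222,-213,-20,0.31],[0,222,-213,-20,0.31],[0,222,-213,-20,0.31],[0,222,-213,-20,0.31],[0,222,-213,-20,0.31],[0,222,-213,-20,0.31]]'
python3 -c "
from h import *
o=ctrl.get_obs();R=Ro.from_rotvec(o['tool_rot']).as_matrix();print(o['q'],R.round(3));print((R.T@(np.array([.485,-.027,.25])-o['tool_pos'])*1e3).round(1))"
```

```text
t: 2.07
tool_pos: [0.3541, -0.3063, 0.2513]
tool_rot: [3.14, 0.085, -0.0]
contact_force: [-0.5, 0.2, 0.9]
opening: 0.0853
[-8.72032107e-01 -3.48482012e-01  1.93941416e+00 -5.63233447e-04
  1.55038278e+00  6.44441579e-01] [[ 0.999  0.054 -0.   ]
 [ 0.054 -0.999 -0.001]
 [-0.     0.001 -1.   ]]
[ 145.9 -271.8    1.1]
```

```bash
python3 -m creep '[[0,146,-272,0,0],[0,146,-272,0,0],[0,146,-272,0,0],[0,146,-272,0,0],[0,146,-272,0,0],[0,146,-272,0,0],[0,146,-272,0,0],[0,146,-272,0,0],[0,146,-272,0,0],[0,146,-272,0,0],[0,146,-272,0,0]]'
python3 - <<'E'
from h import *
o=ctrl.get_obs();print(o['q'].round(3) if hasattr(o['q'],'round') else o['q'])
c=ctrl.calibration('wrist');save('wrist','w0.png')
im=cv2.imread('pics/w0.png');cv2.imwrite('pics/w0b.png',cv2.resize(im,(800,600),interpolation=cv2.INTER_CUBIC))
for l in('ring_centre','coarse','fine','fine_mark','positioner','carriage','tip'):
    print(l,[(np.round(r['rect'],1).tolist(),round(r['conf'],2)) for r in ctrl.boxes_of('wrist',l)[:2]])
import pickle;pickle.dump({k:np.array(v) for k,v in c.items()},open('c0.pkl','wb'))
E
```

```text
t: 2.98
tool_pos: [0.4852, -0.0276, 0.251]
tool_rot: [3.14, 0.083, -0.001]
contact_force: [-0.2, -0.2, -0.6]
opening: 0.0854
[-2.100e-01 -3.000e-01  1.902e+00 -1.000e-03  1.540e+00  1.308e+00]
ring_centre [([4.6, 31.0, 351.5, 196.3], 0.79), ([253.4, 157.2, 69.1, 62.6], 0.31)]
coarse [([253.0, 156.5, 69.9, 60.3], 0.74)]
fine [([270.8, 189.5, 33.8, 38.4], 0.91)]
fine_mark [([278.2, 188.1, 25.3, 38.5], 0.71)]
positioner [([0.0, 31.0, 355.3, 194.0], 0.82)]
carriage [([380.7, 131.6, 20.7, 22.7], 0.39)]
tip []
```

View pics/w0b.png

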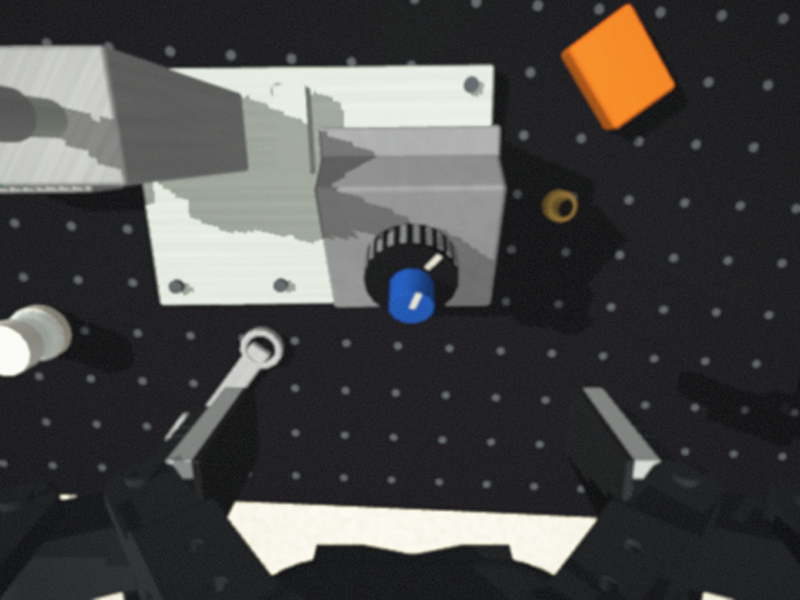

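The wrist view (800 px wide) shows the knob clearly: ring centre near (411,268), blue knob top at (411,305), ring line at (433,262), fine line at (415,300) and plate corners at (493,66) and (161,303). Nothing lies close beside the knob. Next I'll fit the ring position.

```bash
cat >> h.py <<'E'
def blue_mask(im):
    h=cv2.cvtColor(im,cv2.COLOR_RGB2HSV);m=((h[...,0]>100)&(h[...,0]<130)&(h[...,1]>120)&(h[...,2]>50)).astype(np.uint8)
    n,l,s,_=cv2.connectedComponentsWithStats(m);return s,l
def frame(yaw):
    P=Ro.from_euler('z',yaw).as_matrix();return P@[-.5,0,.866],P@[.866,0,.5],P@[0,1,0]
def cyl(X,yaw,r,h0,h1):
    n,a,b=frame(yaw);t=np.linspace(0,2*np.pi,120)[:,None]
    return np.vstack([X+n*h+r*(np.cos(t)*a+np.sin(t)*b) for h in(h0,h1)])
def bbox(c,P):
    q=np.array([proj(c,p) for p in P]);a=q.min(0);b=q.max(0);return np.r_[a,b]
E
python3 - <<'E'
from h import *
import pickle
from scipy.optimize import least_squares
c=pickle.load(open('c0.pkl','rb'));k=560/800
for u,v in((493,66),(161,303)):print(onz(c,u*k,v*k,.024).round(4))
e=onz(c,493*k,66*k,.024);f=onz(c,161*k,303*k,.024);d=f-e
# diagonal (+x,-y)->(-x,+y): body vector (-.16,.24)
print('len',np.hypot(*d[:2]),'yaw',np.arctan2(d[1],d[0])-np.arctan2(.24,-.16))
a=onz(c,493*k,66*k,.024);b=onz(c,180*k,68*k,.024);print('edge yaw',np.arctan2(-(b-a)[0],(b-a)[1]))
a=onz(c,161*k,303*k,.024);b=onz(c,334*k,303*k,.024);print('edge yaw2',np.arctan2((b-a)[0],-(b-a)[1]))
im=cv2.imread('pics/w0.png')[...,::-1].copy();s,l=blue_mask(im);print(s[1:6])
i=1+np.argmax(s[1:,4]);wb=s[i];wb=np.r_[wb[:2],wb[:2]+wb[2:4]]-.5
ct=ctrl.calibration('top');it=cv2.imread('pics/t0.png')[...,::-1].copy();s,_=blue_mask(it);s=s[1:];print(s)
j=[q for q in s if abs(q[0]-328)<8 and abs(q[1]-258)<10];j=max(j,key=lambda q:q[4]);tb=np.r_[j[:2],j[:2]+j[2:4]]-.5
rb=np.array([253.1,156.8,253.1+69.5,0])
yaw=.053
def res(X,top=True):
    r=[bbox(c,cyl(X,yaw,.012,.010,.0325))-wb]
    q=bbox(c,cyl(X,yaw,.026,-.010,.010))-rb;r.append(q[:3])
    if top:r.append(bbox(ct,cyl(X,yaw,.012,.010,.0325))-tb)
    return np.concatenate(r)
for t in(True,False):
    s=least_squares(res,[.49,-.027,.1],args=(t,),loss='soft_l1');print(s.x.round(4),res(s.x).round(1))
E
```

```text
[ 0.6107 -0.0747  0.024 ]
[0.4384 0.1533 0.024 ]
len 0.28586278520185954 yaw 0.05910183324248486
edge yaw 0.059692425762404445
edge yaw2 0.05181238362890629
[[ 271  187   34   40 1076]]
[[326 255  14  15 165]]
[ 0.491  -0.0273  0.1048] [ 0.5 -0.5 -1.3  2.3  1.  -1.6 -2.4  0.8 -0.   1.2  2.1]
[ 0.4915 -0.0276  0.1089] [ 0.8 -0.1 -0.6  3.4  1.  -1.7 -1.5  1.3 -0.3  1.7  1.9]
```

```bash
python3 -m creep '[[0,5,0,40,0],[0,5,0,75,0],[0,5,0,100,0],[0,5,0,115,0],[0,5,0,120,0],[0,5,0,120,0]]'
cat > fit.py <<'E'
from h import *
import pickle,sys
from scipy.optimize import least_squares
c=ctrl.calibration('wrist');im=save('wrist',sys.argv[1]+'.png')
o=ctrl.get_obs();print(o['tool_pos'],o['tool_rot'],o['contact_force'],o['opening'])
s,l=blue_mask(im);i=1+np.argmax(s[1:,4]);wb=s[i];wb=np.r_[wb[:2],wb[:2]+wb[2:4]]-.5
q=ctrl.boxes_of('wrist','coarse');print(wb,[(np.round(r['rect'],1).tolist(),round(r['conf'],2)) for r in q[:2]])
r=q[0]['rect'];rb=np.array([r[0],r[1],r[0]+r[2]])
yaw=.056
def res(X):
    return np.r_[bbox(c,cyl(X,yaw,.012,.010,.0325))-wb,bbox(c,cyl(X,yaw,.026,-.010,.010))[:3]-rb]
s=least_squares(res,[.49,-.027,.1],loss='soft_l1');print(s.x.round(4),res(s.x).round(1))
for X,col in((s.x,(0,255,0)),(np.array([.491,-.0274,.1055]),(255,0,255))):
    n,_,_=frame(yaw)
    for r_,h in((.026,.01),(.026,-.01),(.012,.0325)):
        for p in cyl(X,yaw,r_,h,h)[:120]:
            u=np.round(proj(c,p)).astype(int)
            if 0<=u[0]<560 and 0<=u[1]<420: im[u[1],u[0]]=col
cv2.imwrite('pics/'+sys.argv[1]+'b.png',cv2.resize(im,(800,600),interpolation=cv2.INTER_NEAREST)[:,:,::-1])
E
python3 fit.py w1
```

```text
t: 3.88
tool_pos: [0.4892, -0.0257, 0.1298]
tool_rot: [-3.14, -0.086, 0.005]
contact_force: [-1.3, -0.3, 0.8]
opening: 0.0857
[ 0.49028296 -0.02587573  0.13147927] [-3.14039042e+00 -8.59393231e-02  3.26018401e-04] [ 0.72151442 -0.00272215 -0.03900496] 0.08540440269399717
[262.5 255.5 319.5 320.5] [([231.3, 202.5, 116.7, 90.7], 0.61)]
[ 0.4901 -0.0275  0.1068] [ 0.2 -0.2 -0.3  7.4  3.6 -1.2 -1.5]
```

View pics/w1b.png

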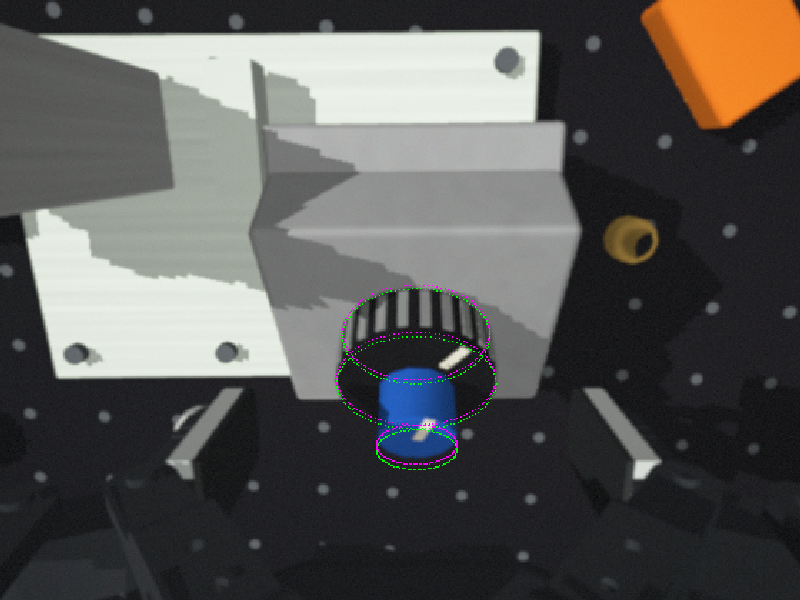

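The overlay matches the ring outline (338–495 at y≈380). The fine knob hangs between the open fingers and clears both. I'll pre-turn back by 0.35 rad, lower and grip.

```bash
python3 -m creep '[[0,0,1.5,0,-0.12],[0,0,1.5,0,-0.24],[0,0,1.5,0,-0.35],[0,0,1.5,12,-0.35],[0,0,1.5,22,-0.35],[0,0,1.5,29,-0.35],[0,0,1.5,31.5,-0.35],[0,0,1.5,31.5,-0.35]]' 40
python3 -m creep '[[60,0,0,0,0],[90,0,0,0,0],[140,0,0,0,0],[200,0,0,0,0],[255,0,0,0,0],[255,0,0,0,0]]' 50
python3 -c "
from h import *
o=ctrl.get_obs();print(o['tool_pos'],o['contact_force'],o['wrist_torque'],o['opening']);save('wrist','g0.png')"
```

```text
t: 4.65
tool_pos: [0.4894, -0.0271, 0.0983]
tool_rot: [-3.077, -0.63, 0.004]
contact_force: [0.1, -0.6, -0.3]
opening: 0.0854
t: 5.15
tool_pos: [0.4905, -0.0268, 0.1011]
tool_rot: [-3.076, -0.63, -0.0]
contact_force: [-3.0, 1.5, 5.0]
opening: 0.0511
[ 0.4904816  -0.02676377  0.10113092] [-2.9758578   1.51376598  4.99400152] [ 0.49936231  0.6188287  -0.12210564] 0.05109194367509097
```

View pics/g0.png

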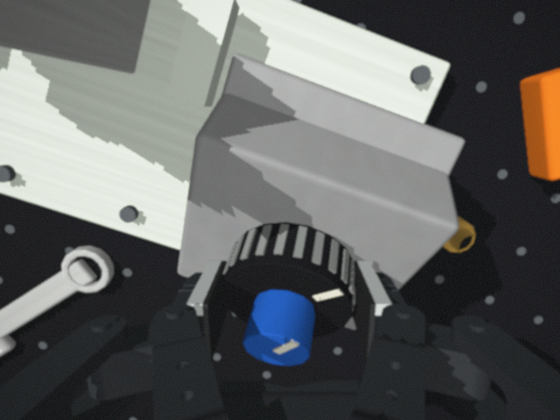

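The view shows the pads seated on both sides of the ring, at (207,290) and (372,290), clear of the blue knob. Now I'll turn it.

```bash
python3 -m creep '[[255,0,0,0,0.1],[255,0,0,0,0.2],[255,0,0,0,0.3],[255,0,0,0,0.4],[255,0,0,0,0.5],[255,0,0,0,0.6],[255,0,0,0,0.7],[255,0,0,0,0.7]]'
python3 - <<'E'
from h import *
o=ctrl.get_obs();print(o['tool_rot'],o['contact_force'],o['wrist_torque'],o['opening']);a=save('wrist','g1.png');b=save('scene','s1.png')
x=cv2.resize(b[135:275,210:420],(600,400),interpolation=cv2.INTER_CUBIC);y=cv2.resize(a[150:420,120:460],(200*17//10,270),interpolation=cv2.INTER_AREA)
cv2.imwrite('pics/m1.png',np.vstack([x,np.pad(cv2.resize(a,(267,200)),((0,0),(0,333),(0,0)))])[:,:,::-1])
E
```

```text
t: 5.87
tool_pos: [0.4902, -0.0258, 0.1019]
tool_rot: [-3.103, 0.464, 0.003]
contact_force: [-10.3, 1.7, 11.9]
opening: 0.0501
[-3.10308818  0.46395264  0.00345528] [-10.25269067   1.72913967  11.92925506] [2.04641452 0.97372642 0.70451425] 0.05006308742327441
```

View pics/m1.png

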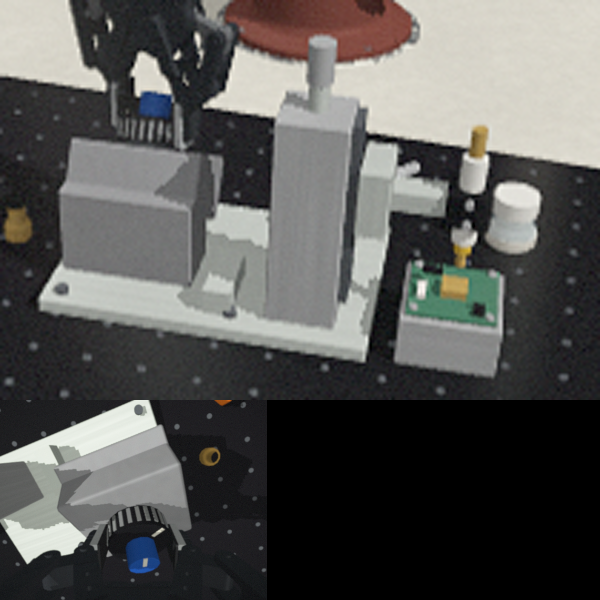

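The turn went through: the ring line moved with the fingers. The tip is still above the pad, at (462,262) in the crop against the pad's (455,287). Next I'll measure the ring and fine-knob line angles.

```bash
cat >> h.py <<'E'
X0=np.array([.4905,-.0274,.106]);YAW=.056
def marks(c,im,X=X0):
    n,a,b=frame(YAW);g=im.astype(int);out=[]
    vv,uu=np.where((g.min(2)>140))
    for h,r0,r1 in((.010,.0145,.025),(.0325,.003,.0115)):
        A=[]
        for u,v in zip(uu,vv):
            o,d=ray(c,u,v);P=o+d*(n@(X+n*h-o))/(n@d)-X-n*h
            r=np.hypot(P@a,P@b)
            if r0<r<r1:A.append((P@a,P@b))
        A=np.array(A)
        out.append((len(A),None if len(A)<3 else round(float(-np.arctan2(A[:,1].mean(),A[:,0].mean())),3)))
    return out
E
cat > wm.py <<'E'
from h import *
import sys,pickle
c=ctrl.calibration('wrist');im=save('wrist',sys.argv[1]+'.png');pickle.dump(c,open(sys.argv[1]+'.pkl','wb'));print('ring,fine',marks(c,im))
E
python3 - <<'E'
from h import *
import pickle
print('start',marks(pickle.load(open('c0.pkl','rb')),cv2.imread('pics/w0.png')[...,::-1]))
print('now',marks(ctrl.calibration('wrist'),cv2.imread('pics/g1.png')[...,::-1]))
print('top',marks(ctrl.calibration('top'),cv2.imread('pics/t0.png')[...,::-1]))
E
```

```text
start [(78, 0.977), (35, 0.21)]
now [(119, 1.163), (62, 0.211)]
top [(6, 0.532), (5, -0.157)]
```

```bash
python3 - <<'E'
from h import *
c=ctrl.calibration('wrist');o=ctrl.get_obs();R=Ro.from_rotvec(o['tool_rot']).as_matrix()
RcT=R.T@np.array(c['R']).T; Cc=R.T@(-np.array(c['R']).T@np.array(c['t'])-o['tool_pos'])
def cal(p,r):
    Rt=Ro.from_rotvec(r).as_matrix();Rw=(Rt@RcT).T;return dict(c,R=Rw,t=-Rw@(np.array(p)+Rt@Cc))
for f,p,r in(('w1',[.4903,-.0259,.1315],[-3.1404,-.0859,0]),('g0',[.4905,-.0268,.1011],[-3.076,-.63,0]),('g1',o['tool_pos'],o['tool_rot'])):
    cc=cal(p,r);im=cv2.imread(f'pics/{f}.png');print(f,marks(cc,im[...,::-1]))
    for h,rr in((.01,.026),(.01,.0145),(-.01,.026)):
        for q in cyl(X0,YAW,rr,h,h)[:120]:
            u=np.round(proj(cc,q)).astype(int);cv2.circle(im,tuple(map(int,u)),0,(0,255,0),-1)
    cv2.imwrite(f'pics/{f}o.png',im)
a=[cv2.imread(f'pics/{f}o.png')[190:380,180:400] for f in('w1','g0','g1')]
cv2.imwrite('pics/cmp.png',cv2.resize(np.hstack(a),None,fx=1.2,fy=1.2))
E
```

```text
w1 [(165, 1.012), (45, 0.187)]
g0 [(171, 0.689), (47, 0.068)]
g1 [(119, 1.163), (62, 0.211)]
```

View pics/cmp.png

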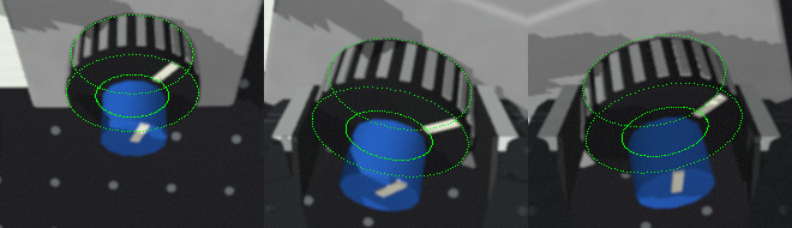

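The overlays show that the ring slipped in the fingers: it moved only 0.2–0.5 rad for 0.7 rad of tool turn. The fine line barely changed. I'll use a shorter swing with a firmer grip, sit slightly higher, and measure at the same pose each time.

```bash
python3 -m creep '[[120,0,0,0,0],[40,0,0,0,0],[0,0,0,0,0],[0,0,0,0,0],[0,0,0,-0.5,-0.12],[0,0,0,-0.5,-0.24],[0,0,0,-0.5,-0.36],[0,0,0,-0.5,-0.48],[0,0,0,-0.5,-0.6],[0,0,0,-0.5,-0.6]]' | tail -2
python3 wm.py a0
python3 -m creep '[[60,0,0,0,0],[120,0,0,0,0],[200,0,0,0,0],[255,0,0,0,0],[255,0,0,0,0],[255,0,0,0,0]]' 80
python3 wm.py a1
python3 -m creep '[[255,0,0,0,0.08],[255,0,0,0,0.16],[255,0,0,0,0.25],[255,0,0,0,0.25]]'
python3 wm.py a2
python3 -m creep '[[255,0,0,0,0.08],[255,0,0,0,0.16],[255,0,0,0,0.25],[255,0,0,0,0.25]]'
python3 wm.py a3
```

```text
contact_force: [0.2, 0.6, 0.5]
opening: 0.0855
ring,fine [(156, 1.217), (59, 0.133)]
t: 7.35
tool_pos: [0.4901, -0.0267, 0.1013]
tool_rot: [-3.104, -0.474, 0.001]
contact_force: [-4.7, 1.8, 6.3]
opening: 0.0495
ring,fine [(159, 1.216), (59, 0.136)]
t: 7.73
tool_pos: [0.4903, -0.0261, 0.1014]
tool_rot: [-3.137, -0.083, 0.001]
contact_force: [-3.7, 0.5, 6.9]
opening: 0.049
ring,fine [(154, 1.384), (59, 0.166)]
t: 8.12
tool_pos: [0.4912, -0.0264, 0.1009]
tool_rot: [-3.123, 0.309, -0.003]
contact_force: [1.0, 2.1, 1.7]
opening: 0.0492
ring,fine [(91, 1.542), (57, 0.195)]
```

```bash
python3 - <<'E'
from h import *
import pickle
a=[]
for f in('a1','a3'):
    c=pickle.load(open(f+'.pkl','rb'));im=cv2.imread(f'pics/{f}.png')
    im=cv2.resize(im[180:400,170:410],None,fx=1.6,fy=1.6,interpolation=cv2.INTER_CUBIC)
    n,p,b=frame(YAW)
    for h,rr in((.01,.026),(-.01,.026),(.0325,.012)):
        for q in cyl(X0,YAW,rr,h,h)[:120]:
            u=(proj(c,q)-[170,180])*1.6;cv2.circle(im,tuple(int(round(x)) for x in u),0,(0,255,0),-1)
    for t in np.arange(0,6.28,.5):
        u=(proj(c,X0+n*.01+.026*(np.cos(t)*p-np.sin(t)*b))-[170,180])*1.6;cv2.circle(im,tuple(int(round(x)) for x in u),2,(0,0,255),-1)
    a.append(im)
cv2.imwrite('pics/cmp2.png',np.hstack(a))
E
```

View pics/cmp2.png

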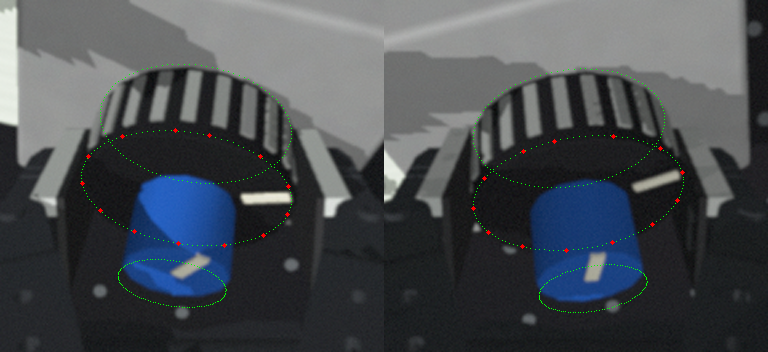

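The pads may sit only on the ring's top edge: the opening reads 49 mm, less than 52, and Fz is positive. So I'll regrip 4 mm lower.

```bash
python3 -m creep '[[120,0,0,0,0],[40,0,0,0,0],[0,0,0,0,0],[0,0,0,0,0],[0,0,0,0,-0.12],[0,0,0,0,-0.24],[0,0,0,0,-0.36],[0,0,0,0,-0.48],[0,0,0,2,-0.5],[0,0,0,4,-0.5],[0,0,0,4,-0.5]]' | tail -2
python3 wm.py b0
python3 -m creep '[[60,0,0,0,0],[120,0,0,0,0],[200,0,0,0,0],[255,0,0,0,0],[255,0,0,0,0],[255,0,0,0,0]]' 80
python3 wm.py b1
python3 -m creep '[[255,0,0,0,0.08],[255,0,0,0,0.16],[255,0,0,0,0.25],[255,0,0,0,0.25]]'
python3 wm.py b2
python3 -m creep '[[255,0,0,0,0.08],[255,0,0,0,0.16],[255,0,0,0,0.25],[255,0,0,0,0.25]]'
python3 wm.py b3
```

```text
contact_force: [0.2, 0.0, -0.4]
opening: 0.0853
ring,fine [(136, 1.541), (62, 0.129)]
t: 9.63
tool_pos: [0.4902, -0.0268, 0.0977]
tool_rot: [-3.104, -0.475, 0.002]
contact_force: [-5.6, 2.5, 7.0]
opening: 0.0499
ring,fine [(129, 1.538), (60, 0.133)]
t: 10.02
tool_pos: [0.4923, -0.0261, 0.0962]
tool_rot: [-3.137, -0.082, -0.01]
contact_force: [9.3, 1.7, -6.7]
opening: 0.0495
ring,fine [(82, 1.741), (56, 0.16)]
t: 10.4
tool_pos: [0.4906, -0.026, 0.0972]
tool_rot: [-3.123, 0.306, 0.0]
contact_force: [-2.7, -0.3, 4.5]
opening: 0.0494
ring,fine [(72, 1.892), (61, 0.197)]
```

```bash
python3 -m creep '[[120,0,0,0,0],[40,0,0,0,0],[0,0,0,0,0],[0,0,0,0,0],[0,0,0,0,-0.12],[0,0,0,0,-0.24],[0,0,0,0,-0.36],[0,0,0,0,-0.48],[0,0,0,0,-0.55],[0,0,0,0,-0.55]]' | tail -2
python3 wm.py d0
python3 -m creep '[[60,0,0,0,0],[120,0,0,0,0],[200,0,0,0,0],[255,0,0,0,0],[255,0,0,0,0],[255,0,0,0,0]]' 110|tail -2
python3 -m creep '[[255,0,0,0,0.08],[255,0,0,0,0.16],[255,0,0,0,0.24],[255,0,0,0,0.32],[255,0,0,0,0.4],[255,0,0,0,0.48],[255,0,0,0,0.56],[255,0,0,0,0.6],[255,0,0,0,0.6]]'
python3 wm.py d3
python3 -m creep '[[120,0,0,0,0],[40,0,0,0,0],[0,0,0,0,0],[0,0,0,0,0],[0,0,0,-20,-0.1],[0,0,0,-60,-0.2],[0,0,0,-100,-0.3],[0,0,0,-140,-0.3],[0,0,0,-150,-0.3],[0,0,0,-150,-0.3]]'
python3 wm.py d4
```

```text
contact_force: [0.1, 0.7, -0.2]
opening: 0.0855
ring,fine [(67, 1.869), (61, 0.125)]
contact_force: [-7.6, 3.9, 13.4]
opening: 0.0489
t: 12.58
tool_pos: [0.4911, -0.0264, 0.0986]
tool_rot: [-3.116, 0.385, -0.001]
contact_force: [-4.3, 3.5, 10.1]
opening: 0.0487
ring,fine [(65, 2.294), (60, 0.205)]
t: 13.47
tool_pos: [0.4927, -0.0278, 0.2512]
tool_rot: [3.138, 0.085, 0.014]
contact_force: [-0.1, -0.4, 0.1]
opening: 0.0857
ring,fine [(44, 2.684), (34, 0.203)]
```

```bash
python3 - <<'E'
from h import *
import pickle
n,a,b=frame(YAW)
for f in('c0','a0','b0','d0','d3','d4'):
    c=pickle.load(open(f+'.pkl','rb'));im=cv2.imread('pics/%s.png'%('w0' if f=='c0' else f)).astype(int)
    vv,uu=np.where(im.min(2)>140);A=[]
    for u,v in zip(uu,vv):
        o,d=ray(c,u,v);P=o+d*(n@(X0+n*.01-o))/(n@d)-X0-n*.01;A.append((P@a,P@b,u,v))
    A=np.array(A)*[1e3,1e3,1,1];A=A[(np.hypot(A[:,0],A[:,1])>12)&(np.hypot(A[:,0],A[:,1])<27)]
    m=A[:,:2].mean(0);w,V=np.linalg.eigh(np.cov(A[:,:2].T));d=V[:,1];print(f,len(A),m.round(1),'ctr',A[:,2:].mean(0).round(),'dir ang',round(float(np.degrees(-np.arctan2(d[1],d[0])))%180,1),'pos ang',round(np.degrees(-np.arctan2(m[1],m[0])),1),'len',round(4*w[1]**.5,1),round(4*w[0]**.5,1),'miss',round(float(m[0]*d[1]-m[1]*d[0]),1))
E
```

```text
c0 105 [ 2.8 -4.8] ctr [294. 195.] dir ang 30.7 pos ang 59.5 len 67.7 32.2 miss -2.7
a0 188 [  6.5 -14.4] ctr [323. 303.] dir ang 82.3 pos ang 65.9 len 55.1 7.0 miss 4.5
b0 174 [  0.8 -16.4] ctr [325. 316.] dir ang 91.1 pos ang 87.3 len 58.0 5.2 miss 1.1
d0 105 [ -4.9 -12.4] ctr [308. 322.] dir ang 99.0 pos ang 111.7 len 75.3 4.4 miss -2.9
d3 70 [-13.9 -15.8] ctr [338. 313.] dir ang 125.7 pos ang 131.4 len 11.3 2.9 miss -2.1
d4 63 [-13.9  -3.4] ctr [290. 221.] dir ang 93.8 pos ang 166.3 len 46.6 14.6 miss -13.7
```

```bash
cat >> h.py <<'E'
def ringmark(c,im,X=X0):
    n,a,b=frame(YAW);m=(im.min(2)>120).astype(np.uint8)
    hull=np.array([proj(c,p) for p in cyl(X,YAW,.0122,.012,.0335)],np.float32);k=np.zeros_like(m);cv2.fillConvexPoly(k,cv2.convexHull(hull.astype(np.int32)),1)
    hull=np.array([proj(c,p) for p in cyl(X,YAW,.028,.010,.010)],np.float32);r=np.zeros_like(m);cv2.fillConvexPoly(r,cv2.convexHull(hull.astype(np.int32)),1)
    m=m&r&(1-k);N,l,s,_=cv2.connectedComponentsWithStats(m);out=[]
    for i in range(1,N):
        if s[i,4]<15:continue
        vv,uu=np.where(l==i);A=[]
        for u,v in zip(uu,vv):
            o,d=ray(c,u,v);P=o+d*(n@(X+n*.01-o))/(n@d)-X-n*.01;A.append((P@a,P@b))
        A=np.array(A)*1e3;mm=A.mean(0);w,V=np.linalg.eigh(np.cov(A.T));d=V[:,1]*np.sign(V[:,1]@mm)
        out.append((s[i,4].item(),mm.round(1).tolist(),'pos',round(float(-np.arctan2(mm[1],mm[0])),3),'dir',round(float(-np.arctan2(d[1],d[0])),3),'len',round(4*w[1]**.5,1)))
    return out
E
python3 - <<'E'
from h import *
import pickle
for f in('c0','a0','a1','a3','b0','b3','d0','d3','d4'):
    c=pickle.load(open(f+'.pkl','rb'));im=cv2.imread('pics/%s.png'%('w0' if f=='c0' else f));print(f,*ringmark(c,im),sep='\n   ')
E
```

```text
c0
   (64, [15.8, -11.8], 'pos', 0.64, 'dir', 0.616, 'len', np.float64(13.4))
   (100, [-2.4, 26.0], 'pos', -1.661, 'dir', -0.098, 'len', np.float64(36.2))
a0
   (123, [4.7, 26.7], 'pos', -1.396, 'dir', 0.14, 'len', np.float64(18.5))
   (207, [6.9, -18.6], 'pos', 1.216, 'dir', 1.105, 'len', np.float64(13.3))
a1
   (198, [7.1, -18.8], 'pos', 1.21, 'dir', 1.082, 'len', np.float64(13.6))
a3
   (130, [0.6, -19.4], 'pos', 1.54, 'dir', 1.407, 'len', np.float64(13.0))
b0
   (111, [4.7, 26.7], 'pos', -1.397, 'dir', 0.141, 'len', np.float64(17.1))
   (186, [0.7, -21.1], 'pos', 1.539, 'dir', 1.469, 'len', np.float64(13.5))
b3
   (107, [-6.1, -18.6], 'pos', 1.888, 'dir', 1.755, 'len', np.float64(11.0))
d0
   (113, [4.0, 26.9], 'pos', -1.424, 'dir', 0.096, 'len', np.float64(16.0))
   (129, [-6.3, -21.2], 'pos', 1.859, 'dir', 1.74, 'len', np.float64(13.3))
d3
   (99, [-13.7, -15.8], 'pos', 2.288, 'dir', 2.213, 'len', np.float64(11.5))
d4
   (93, [-0.9, 26.2], 'pos', -1.604, 'dir', -0.086, 'len', np.float64(33.8))
   (30, [-11.5, -16.9], 'pos', 2.17, 'dir', 2.236, 'len', np.float64(11.2))
```

With the blue mark excluded, the ring line reads about 0.62 rad at the start and about 2.22 rad now (≈1.6 rad, so ≈16 mm). The fine mark is unchanged at 0.20. Now I'll go over the column to look at the probe.

```bash
python3 -m creep '[[0,0,0,-40,0],[0,0,0,-75,0],[0,131,-354,-75,0],[0,131,-354,-75,0],[0,131,-354,-75,0],[0,131,-354,-75,0],[0,131,-354,-75,0],[0,131,-354,-75,0],[0,131,-354,-75,0],[0,131,-354,-75,0],[0,131,-354,-75,0],[0,131,-354,-75,0]]'
python3 -m creep '[[0,0,0,40,0],[0,0,0,80,0],[0,0,0,120,0],[0,0,0,160,0],[0,0,0,195,0],[0,0,0,195,0],[0,0,0,195,0]]'
python3 - <<'E'
from h import *
import pickle
o=ctrl.get_obs();c=ctrl.calibration('wrist');im=save('wrist','p0.png');pickle.dump(c,open('p0.pkl','wb'))
for z in(.08,.1,.12):print(z,proj(c,[.5652,.2068,z]))
for l in('tip','carriage','plunger'):print(l,[(np.round(r['rect'],1).tolist(),round(r['conf'],2)) for r in ctrl.boxes_of('wrist',l)[:2]])
cv2.imwrite('pics/p0b.png',cv2.resize(im,(800,600),interpolation=cv2.INTER_CUBIC)[:,:,::-1])
E
```

```text
t: 14.52
tool_pos: [0.601, 0.3387, 0.3145]
tool_rot: [3.14, 0.094, -0.012]
contact_force: [-0.2, -0.9, 0.4]
opening: 0.0853
t: 15.1
tool_pos: [0.5987, 0.3318, 0.1209]
tool_rot: [3.137, 0.085, -0.014]
contact_force: [-0.2, -0.4, 1.8]
opening: 0.0856
0.08 [504.50422475 307.80462672]
0.1 [526.8879858  328.86293782]
0.12 [554.46763139 354.78583785]
tip [([468.8, 308.6, 24.8, 14.6], 0.64)]
carriage [([468.2, 310.5, 78.8, 40.1], 0.81)]
plunger [([467.7, 305.9, 24.3, 18.4], 0.46)]
```

View pics/p0b.png

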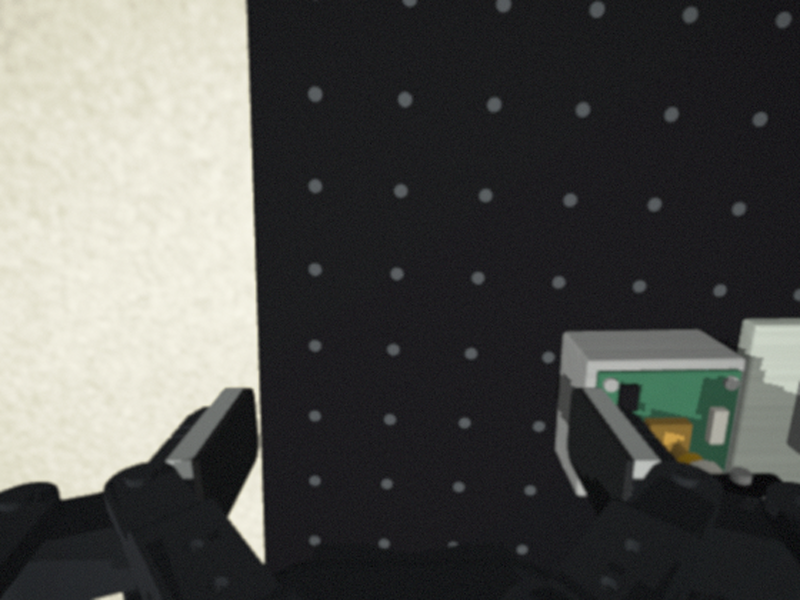

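The probe shows at (690,455) in the 800-px view, tip on the dark gold pad at (670,435), but the right finger hides the holder. I'll shut the gripper and shift the camera.

```bash
python3 -m creep '[[255,-30,20,25,0],[255,-30,20,25,0],[255,-30,20,25,0],[255,-30,20,25,0],[255,-30,20,25,0],[255,-30,20,25,0],[255,-30,20,25,0]]' 20
python3 - <<'E'
from h import *
import pickle
c=ctrl.calibration('wrist');im=save('wrist','p1.png');pickle.dump(c,open('p1.pkl','wb'))
for z in(.08,.1,.12):print(z,proj(c,[.5652,.2068,z]))
for l in('tip','carriage'):print(l,[(np.round(r['rect'],1).tolist(),round(r['conf'],2)) for r in ctrl.boxes_of('wrist',l)[:2]])
cv2.imwrite('pics/p1b.png',cv2.resize(im[200:400,380:560],None,fx=3,fy=3,interpolation=cv2.INTER_CUBIC)[:,:,::-1])
E
```

```text
t: 15.88
tool_pos: [0.5747, 0.3126, 0.1035]
tool_rot: [-3.139, -0.086, -0.005]
contact_force: [0.3, 0.8, 0.1]
opening: 0.0006
0.08 [497.48800146 283.61917838]
0.1 [522.22006919 304.41597787]
0.12 [553.6700301  330.83496976]
tip [([459.3, 291.0, 19.7, 18.4], 0.5)]
carriage [([453.6, 287.7, 105.7, 107.7], 0.65), ([457.6, 288.1, 23.3, 21.5], 0.61)]
```

View pics/p1b.png

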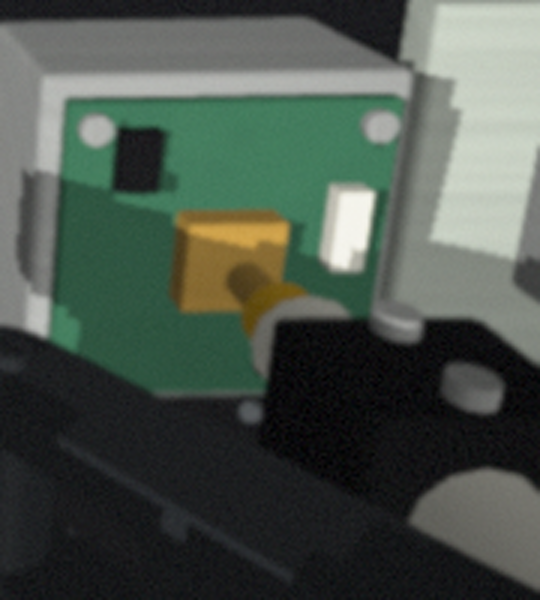

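The crop shows the brass tip end at about (236,270), over the pad's top face, whose corners are (183,222), (290,222) and (183,312). The yellow band is still in view at about (275,300), just below the white holder. Now I'll compute heights.

```bash
python3 - <<'E'
from h import *
import pickle
from scipy.optimize import least_squares
c=pickle.load(open('p1.pkl','rb'));f=lambda x,y:np.array([380+(x+.5)/3-.5,200+(y+.5)/3-.5])
UL,UR,LL=f(183,222),f(290,222),f(183,312)
for z in(.088,.09,.092,.094,.096,.098,.1):
    P=[onz(c,*q,z) for q in(UL,UR,LL)];print(z,np.linalg.norm(P[0]-P[1]).round(4),np.linalg.norm(P[0]-P[2]).round(4),((P[1]+P[2])/2).round(4))
e,b=f(237,271),f(262,296)
def res(v,w):
    x,y,z=v;return np.r_[proj(c,[x,y,z])-e,proj(c,[x,y,z+.014])-b,w*(x-.5652)/.002,w*(y-.2068)/.002]
for w in(0,1):
    s=least_squares(res,[.565,.207,.1],args=(w,),x_scale=[.01]*3);print(w,s.x.round(4),s.fun.round(1))
for h in(12,14,16,18,20,22):print(h,((proj(c,s.x+[0,0,h/1e3])-[380,200])*3).round())
C=-np.array(c['R']).T@np.array(c['t']);v=C-s.x;print('alpha',np.degrees(np.arctan2(np.hypot(*v[:2]),v[2])))
E
```

```text
0.088 0.0167 0.0159 [0.5652 0.23   0.088 ]
0.09 0.0165 0.0157 [0.5662 0.2311 0.09  ]
0.092 0.0163 0.0155 [0.5672 0.2321 0.092 ]
0.094 0.0161 0.0153 [0.5682 0.2332 0.094 ]
0.096 0.0159 0.0151 [0.5692 0.2343 0.096 ]
0.098 0.0157 0.0149 [0.5702 0.2354 0.098 ]
0.1 0.0155 0.0147 [0.5712 0.2364 0.1   ]
0 [ 0.5082  0.1687 -0.0249] [ 0.1 -0.1 -0.1  0.1 -0.  -0. ]
1 [0.5529 0.2161 0.061 ] [-1.2 -3.   2.4  1.3 -6.2  4.7]
12 [263. 293.]
14 [268. 299.]
16 [274. 305.]
18 [279. 311.]
20 [285. 317.]
22 [291. 323.]
alpha 35.96565067985449
```

```bash
python3 - <<'E'
from h import *
import pickle
o=ctrl.get_obs();print(o['tool_pos'],np.abs(o['dq']).max())
c=ctrl.calibration('wrist');im=save('wrist','p2.png');pickle.dump(c,open('p2.pkl','wb'))
b=cv2.imread('pics/p1.png')
g=lambda x:np.float32(cv2.cvtColor(x,cv2.COLOR_BGR2GRAY))[200:330,390:500]
print(cv2.phaseCorrelate(g(b),g(im[:,:,::-1].copy())))
c1=pickle.load(open('p1.pkl','rb'));X=[.556,.22,.075];print(proj(c1,X),proj(c,X))
ct=ctrl.calibration('top')
# block/pad/board in both cameras
for n,cc in(('wrist',c),):
  pass
it=save('top','t2.png')
# board green bbox in top
h=cv2.cvtColor(it,cv2.COLOR_RGB2HSV);m=((h[...,0]>60)&(h[...,0]<95)&(h[...,1]>80)&(h[...,2]>30)).astype(np.uint8)
v,u=np.where(m[180:260,170:260]);print('green top',u.min()+170,u.max()+170,v.min()+180,v.max()+180,len(u))
for l in('carriage','tip'):print(l,[(np.round(r['rect'],1).tolist(),round(r['conf'],2)) for r in ctrl.boxes_of('top',l)[:2]])
# breadboard hole check: breadboard left edge world in wrist vs top
E
```

```text
[0.57355516 0.31209951 0.1019861 ] 0.011112989349788245
((0.22585014161997208, -0.29839321390838336), 0.9110288438679259)
[463.10669048 293.92400731] [463.72282625 293.05833291]
green top 197 226 211 240 354
carriage [([193.2, 207.1, 49.3, 27.4], 0.72), ([322.7, 256.1, 15.8, 15.0], 0.49)]
tip []
```

```bash
python3 - <<'E'
from h import *
import pickle
c=pickle.load(open('p1.pkl','rb'));ct=ctrl.calibration('top')
f=lambda x,y:np.array([380+(x+.5)/3-.5,200+(y+.5)/3-.5]);g=lambda x,y:np.array([180+(x+.5)/3.8-.5,190+(y+.5)/3.8-.5])
def tri(p,q):
    o1,d1=ray(c,*p);o2,d2=ray(ct,*q);s,t=np.linalg.lstsq(np.c_[d1,-d2],o2-o1,rcond=None)[0]
    return ((o1+s*d1+o2+t*d2)/2).round(4),round(np.linalg.norm(o1+s*d1-o2-t*d2),4)
print('screw',tri(f(381,127),g(165,86)))
for z in(.06,.07,.08,.09):print(z,onz(ct,212,226,z),onz(c,*f(381,127),z).round(4),onz(c,*f(97,130),z).round(4),onz(ct,*g(165,86),z).round(4))
# known point: wrist sees plate corner at crop (408,70..)? and holder top in top view
print('holder top', [onz(ct,*g(75,118),z).round(4) for z in(.13,.15,.17)])
E
```

```text
screw (array([0.5797, 0.1929, 0.0582]), np.float64(0.0005))
0.06 [0.5503897  0.21481789 0.06      ] [0.5805 0.194  0.06  ] [0.5771 0.2448 0.06  ] [0.5793 0.1928 0.06  ]
0.07 [0.54982418 0.213237   0.07      ] [0.5839 0.2005 0.07  ] [0.5807 0.2486 0.07  ] [0.5784 0.1915 0.07  ]
0.08 [0.54925866 0.21165611 0.08      ] [0.5873 0.207  0.08  ] [0.5843 0.2523 0.08  ] [0.5775 0.1902 0.08  ]
0.09 [0.54869313 0.21007522 0.09      ] [0.5907 0.2135 0.09  ] [0.5879 0.2561 0.09  ] [0.5766 0.1889 0.09  ]
holder top [array([0.5561, 0.2281, 0.13  ]), array([0.5547, 0.2243, 0.15  ]), array([0.5533, 0.2205, 0.17  ])]
```

```bash
python3 - <<'E'
from h import *
im=cv2.imread('pics/p2.png');h=cv2.cvtColor(im,cv2.COLOR_BGR2HSV)
print(' '*4,*[f'{u%100:02d}       ' for u in range(446,490,4)])
for v in range(272,322):
    print(v,''.join(f'{chr(97+min(25,h[v,u,0]//4))}{min(9,h[v,u,1]//26)}{min(9,h[v,u,2]//26)} ' for u in range(450,488)))
E
```

```text
46        50        54        58        62        66        70        74        78        82        86       
272 f55 f65 f65 f65 f65 f65 f65 f55 f65 f65 f65 f65 f65 f65 f65 f65 f65 f65 f65 f65 f65 f65 f65 f55 f55 g44 i34 o23 s44 s44 s44 s44 s44 s44 s44 s44 s44 s34 
273 f65 f66 f66 f66 f66 f66 f66 f66 f66 f66 f66 f66 f66 f66 f66 f66 f66 f66 f66 f66 f66 f66 f66 f66 f66 f66 f55 j33 r33 s43 s43 s43 s44 s44 s44 s44 s44 s34 
274 f67 f67 f67 f67 f67 f67 f67 f67 f67 f67 f67 f67 f67 f67 f67 f67 f67 f67 f67 f67 f67 f67 f67 f67 f67 f67 f56 h34 q33 s43 s43 s43 s43 s44 s44 s44 s44 s34 
275 f67 f67 f67 f67 f67 f67 f67 f67 f67 f67 f67 f67 f67 f67 f67 f67 f67 f67 f67 f67 f67 f67 f67 f67 f67 f67 f56 h33 r33 s43 s43 s43 s44 s44 s44 s44 s44 r34 
276 f67 f67 f67 f67 f67 f68 f67 f67 f67 f67 f67 f67 f68 f67 f67 f67 f67 f67 f67 f67 f67 f67 f67 f67 f67 f67 f55 i33 r33 s43 s43 s43 s44 s44 s44 s44 s44 r25 
277 f67 f67 f67 f68 f67 f67 f67 f68 f67 f68 f67 f67 f67 f68 f67 f67 f68 f68 f67 f68 f68 f67 f67 f67 f67 f67 f55 i33 s43 s43 s43 s43 s44 s44 s44 s44 s44 r25 
278 f67 f67 f67 f67 f67 f67 f67 f68 f68 f67 f67 
[... 6158 characters left out ...]
 f03 h01 f10 z50 z40 k30 z20 z20 w00 z20 z20 z10 z70 z30 z40 z50 s40 r30 
318 s43 s43 s43 s43 s43 s43 s43 s43 s43 s43 s43 s43 s43 s43 s23 o03 g03 g03 f03 g03 f02 h11 a00 z30 z70 h30 z20 w10 h10 z10 z10 a00 l20 m90 z10 z40 z40 d10 
319 s43 s43 s43 s43 s43 s43 s43 s43 s43 s43 s43 s43 s43 s43 r33 o13 i03 g03 h03 g03 j02 h01 z00 x60 e30 z80 y40 z40 z00 z40 w20 z10 z30 z30 y60 f30 w00 r90 
320 s43 s43 s43 s43 s43 s43 s43 s43 s43 s43 s43 s43 s43 s43 s33 o03 i03 h04 g03 h03 j02 z01 p10 z30 z40 a20 h00 z20 c20 z40 z40 m20 a00 a10 z30 z90 z30 z10 
321 s53 s43 s43 s43 s43 s43 s43 s43 s43 s43 s43 s43 s43 s43 s32 n13 h03 g03 g03 g03 k02 c11 f30 z50 z40 z10 f30 y20 z40 w20 r30 z80 a00 z10 z40 j20 z70 e40
```

```bash
cat > fitp.py <<'E'
from h import *
import pickle
from scipy.optimize import least_squares
def run(pk,e,b,h,pads):
    c=pickle.load(open(pk,'rb'))
    def res(v):
        x,y,z,p=v;return np.r_[proj(c,[x,y,z])-e,proj(c,[x,y,z+.014])-b,proj(c,[x,y,z+.022-p])-h,(x-.5525)/.002,(y-.2165)/.002]
    s=least_squares(res,[.5525,.2165,.065,0],x_scale=[.01,.01,.01,.01]);print(s.x.round(4),s.fun.round(1))
    for z in(.060,.0625,.065):print('tip-end ray at z',z,onz(c,*e,z).round(4))
    if pads:print('pad ctr',[((onz(c,*pads[0],z)+onz(c,*pads[1],z))/2).round(4) for z in(.060,.0625,.065)])
if __name__=='__main__':
    f=lambda x,y:np.array([380+(x+.5)/3-.5,200+(y+.5)/3-.5])
    run('p2.pkl',[461,292],[471.7,302.6],[480,312],(f(290,222),f(183,312)))
E
python3 fitp.py
```

```text
[5.517e-01 2.161e-01 6.390e-02 4.000e-04] [-0.9 -1.4  0.8  1.3  0.  -0.  -0.4 -0.2]
tip-end ray at z 0.06 [0.5489 0.2133 0.06  ]
tip-end ray at z 0.0625 [0.5501 0.2146 0.0625]
tip-end ray at z 0.065 [0.5514 0.216  0.065 ]
pad ctr [array([0.5507, 0.2151, 0.06  ]), array([0.552 , 0.2165, 0.0625]), array([0.5532, 0.2178, 0.065 ])]
```

The fit puts the tip end at z≈0.064 over the pad top at about 0.0625, with the plunger at 0–0.5 mm, so the tip is just about at the pad. I'll go back, give a further ≈0.35 rad and look again from the same camera pose.

```bash
python3 -m creep '[[255,0,0,-41,0],[200,0,0,-82,0],[100,0,0,-123,0],[0,0,0,-164,0],[0,0,0,-205,0],[0,-40,135,-215,0],[0,-80,270,-215,0],[0,-80,270,-215,0],[0,-80,270,-215,0],[0,-80,270,-215,0],[0,-80,270,-215,0],[0,-80,270,-215,0]]'
python3 -m creep '[[0,-21,64,0,-0.12],[0,-21,64,0,-0.25],[0,-21,64,40,-0.25],[0,-21,64,80,-0.25],[0,-21,64,120,-0.25],[0,-21,64,160,-0.25],[0,-21,64,190,-0.25],[0,-21,64,205,-0.25],[0,-21,64,215,-0.25],[0,-21,64,220,-0.25],[0,-21,64,220,-0.25]]'
cat > wm2.py <<'E'
from h import *
import sys,pickle
c=ctrl.calibration('wrist');im=save('wrist',sys.argv[1]+'.png');pickle.dump(c,open(sys.argv[1]+'.pkl','wb'));print([r for r in ringmark(c,im[:,:,::-1].copy()) if r[1][1]<20],marks(c,im)[1])
E
python3 wm2.py e0
```

```text
t: 17.23
tool_pos: [0.5068, 0.0353, 0.3165]
tool_rot: [3.14, 0.084, 0.001]
contact_force: [-0.3, -0.4, 0.5]
opening: 0.0854
t: 18.15
tool_pos: [0.4902, -0.0273, 0.0959]
tool_rot: [-3.105, -0.477, 0.001]
contact_force: [-1.0, -0.9, -0.0]
opening: 0.0851
[(67, [-15.1, -19.1], 'pos', 2.24, 'dir', 2.332, 'len', np.float64(8.7))] (61, 0.129)
```

Now I'll grip and turn 0.5 rad, which gave about 0.35 rad of ring last time, then release and measure at the same pose.

```bash
python3 -m creep '[[60,0,0,0,0],[120,0,0,0,0],[200,0,0,0,0],[255,0,0,0,0],[255,0,0,0,0],[255,0,0,0,0]]' 90|tail -2
python3 -m creep '[[255,0,0,0,0.08],[255,0,0,0,0.16],[255,0,0,0,0.24],[255,0,0,0,0.32],[255,0,0,0,0.4],[255,0,0,0,0.48],[255,0,0,0,0.5],[255,0,0,0,0.5]]'
python3 wm2.py e1
python3 -m creep '[[120,0,0,0,0],[40,0,0,0,0],[0,0,0,0,0],[0,0,0,0,0],[0,0,0,0,-0.12],[0,0,0,0,-0.24],[0,0,0,0,-0.36],[0,0,0,0,-0.48],[0,0,0,0,-0.5],[0,0,0,0,-0.5]]' | tail -2
python3 wm2.py e2
```

```text
contact_force: [-5.0, 5.1, 10.0]
opening: 0.0495
t: 19.37
tool_pos: [0.4917, -0.0265, 0.0986]
tool_rot: [-3.124, 0.306, -0.005]
contact_force: [-0.9, 3.4, 5.9]
opening: 0.0493
[(45, [-20.8, -13.3], 'pos', 2.574, 'dir', 2.713, 'len', np.float64(7.4))] (61, 0.192)
contact_force: [0.4, 0.0, 0.6]
opening: 0.0854
[] (60, 0.129)
```

```bash
python3 -m creep '[[0,0,0,-40,0],[0,0,0,-80,0.12],[0,0,0,-120,0.25],[0,0,0,-160,0.25],[0,0,0,-200,0.25],[0,0,0,-220,0.25]]' | head -2
python3 -m creep '[[0,101,-334,0,0],[0,101,-334,0,0],[0,101,-334,0,0],[100,101,-334,0,0],[255,101,-334,0,0],[255,101,-334,0,0],[255,101,-334,0,0],[255,101,-334,0,0],[255,101,-334,0,0],[255,101,-334,0,0]]' 20 | head -2
python3 -m creep '[[255,0,0,40,0],[255,0,0,80,0],[255,0,0,120,0],[255,0,0,160,0],[255,0,0,195,0],[255,0,0,215,0],[255,0,0,215,0],[255,0,0,215,0]]'
cat > look.py <<'E'
from h import *
import pickle,sys
for _ in range(2):c=ctrl.calibration('wrist');im=save('wrist',sys.argv[1]+'.png')
pickle.dump(c,open(sys.argv[1]+'.pkl','wb'));print(ctrl.get_obs()['tool_pos'])
b=cv2.imread('pics/p2.png');g=lambda x:np.float32(cv2.cvtColor(x,cv2.COLOR_BGR2GRAY))
sh,_=cv2.phaseCorrelate(g(b)[205:265,395:445],g(im[:,:,::-1].copy())[205:265,395:445]);print('board shift',np.round(sh,2))
M=np.float32([[1,0,-sh[0]],[0,1,-sh[1]]]);al=cv2.warpAffine(im[:,:,::-1].copy(),M,(560,420));cv2.imwrite('pics/'+sys.argv[1]+'al.png',al)
h=cv2.cvtColor(al,cv2.COLOR_BGR2HSV)
for v in range(280,320):
    print(v,''.join(f'{min(9,h[v,u,1]//26)}{min(9,h[v,u,2]//26)} ' for u in range(450,486)))
E
python3 look.py q0
```

```text
t: 20.8
tool_pos: [0.4917, -0.0276, 0.3227]
t: 21.63
tool_pos: [0.5727, 0.3151, 0.315]
t: 22.3
tool_pos: [0.5721, 0.3105, 0.1002]
tool_rot: [3.139, 0.083, -0.004]
contact_force: [0.4, 0.5, 0.8]
opening: 0.0003
[0.57450051 0.31183244 0.1040973 ]
board shift [-1.14 -0.6 ]
280 67 67 68 67 67 66 66 66 66 67 67 67 67 67 67 67 67 67 67 67 67 67 67 67 56 45 23 33 43 43 44 44 44 44 44 34 
281 67 67 67 67 66 66 65 65 65 66 66 66 66 66 67 67 67 67 67 67 67 67 67 67 56 44 23 43 43 43 44 44 44 44 44 34 
282 66 66 66 66 66 65 65 65 65 65 55 65 65 65 65 66 66 66 66 67 67 67 67 67 56 44 23 43 43 43 44 44 44 44 44 34 
283 65 65 65 65 65 65 64 64 64 64 64 64 64 65 65 65 65 65 65 66 66 66 66 66 55 34 33 43 43 43 43 44 44 44 44 34 
284 65 65 65 65 65 64 64 64 63 63 63 64 64 64 65 65 65 65 65 65 65 65 65 65 54 33 33 43 43 43 43 43 43 43 43 34 
285 65 65 65 64 64 64 63 63 63 63 63 63 63 64 64 65 65 65 65 65 65 65 65 55 44 33 33 43 43 43 43 43 43 43 43 33 
286 65 65 64 64 63 63 63 63 63 63 63 63 63 63 64 64 64 65 65 65 65 65 65 54 33 23 43 43 43 43 43 43 43 43 43 33 
287 65 64 64 63 53 63 63 63 63 63 63 5
[... 2989 characters left out ...]
0 20 20 30 20 00 10 20 
314 43 43 43 43 43 43 43 43 43 43 23 13 03 03 03 03 02 00 20 10 10 20 20 00 30 20 10 10 10 10 30 30 00 00 10 40 
315 43 43 43 43 43 43 43 43 43 43 23 13 03 03 03 02 01 10 40 10 40 10 10 10 30 30 10 10 30 10 30 00 20 00 20 30 
316 43 43 43 43 43 43 43 43 43 43 33 13 03 03 03 02 01 10 10 20 20 10 10 20 40 00 10 10 20 40 40 10 10 10 10 20 
317 43 43 43 43 43 43 43 43 43 43 33 13 03 03 03 02 01 10 00 40 00 10 10 10 00 10 10 10 10 20 10 30 20 10 10 00 
318 43 43 43 43 43 43 43 43 43 43 43 23 13 03 03 02 01 40 20 40 30 20 10 30 10 10 10 00 00 30 20 10 10 20 30 30 
319 43 43 43 43 43 43 43 43 43 43 43 33 23 13 03 02 01 10 10 10 30 30 20 30 20 30 20 30 20 10 20 00 00 40 30 10
```

Aligned on the board, the holder moved (-3.4,-3.5) px, about 3.4 mm, and the yellow band moved with it (visible diagonal still ≈5 px). So there's little or no compression yet. I'll add another ≈0.4 rad, which is safe because the remaining gap is 0–4.4 mm.

```bash
python3 -m creep '[[255,0,0,-41,0],[200,0,0,-82,0],[100,0,0,-123,0],[0,0,0,-164,0],[0,0,0,-205,0],[0,-40,135,-215,0],[0,-80,270,-215,0],[0,-80,270,-215,0],[0,-80,270,-215,0],[0,-80,270,-215,0],[0,-80,270,-215,0],[0,-80,270,-215,0]]'|head -2
python3 -m creep '[[0,-21,64,0,-0.12],[0,-21,64,0,-0.24],[0,-21,64,40,-0.3],[0,-21,64,80,-0.3],[0,-21,64,120,-0.3],[0,-21,64,160,-0.3],[0,-21,64,190,-0.3],[0,-21,64,210,-0.3],[0,-21,64,220,-0.3],[0,-21,64,220,-0.3]]'|head -2
python3 -m creep '[[120,0,0,0,0],[200,0,0,0,0],[255,0,0,0,0],[255,0,0,0,0],[255,0,0,0,0]]' 90|tail -2
python3 -m creep '[[255,0,0,0,0.08],[255,0,0,0,0.16],[255,0,0,0,0.24],[255,0,0,0,0.32],[255,0,0,0,0.4],[255,0,0,0,0.48],[255,0,0,0,0.56],[255,0,0,0,0.6],[255,0,0,0,0.6]]'
python3 wm2.py f1
```

```text
t: 23.4
tool_pos: [0.5075, 0.0352, 0.3203]
t: 24.23
tool_pos: [0.49, -0.0274, 0.0961]
contact_force: [-5.8, 5.5, 11.7]
opening: 0.0489
t: 25.4
tool_pos: [0.4929, -0.0268, 0.0996]
tool_rot: [-3.116, 0.383, -0.009]
contact_force: [0.6, 2.0, 5.7]
opening: 0.0491
[] (60, 0.196)
```

```bash
python3 -m creep '[[100,0,0,0,0],[0,0,0,0,0],[0,0,0,0,0],[0,0,0,-10,0],[0,0,0,-50,-0.1],[0,0,0,-90,-0.2],[0,0,0,-130,-0.3],[0,0,0,-170,-0.3],[0,0,0,-210,-0.3],[0,0,0,-220,-0.3]]' | head -2
python3 -m creep '[[0,101,-334,0,0],[0,101,-334,0,0],[0,101,-334,0,0],[100,101,-334,0,0],[255,101,-334,0,0],[255,101,-334,0,0],[255,101,-334,0,0],[255,101,-334,0,0],[255,101,-334,0,0],[255,101,-334,0,0]]' 20 | head -2
python3 -m creep '[[255,0,0,40,0],[255,0,0,80,0],[255,0,0,120,0],[255,0,0,160,0],[255,0,0,195,0],[255,0,0,215,0],[255,0,0,215,0],[255,0,0,215,0]]'
sed -i 's/\[205:265,395:445\]/[205:300,395:450]/g' look.py; python3 look.py r0
```

```text
t: 26.28
tool_pos: [0.4923, -0.028, 0.3252]
t: 27.12
tool_pos: [0.5725, 0.3148, 0.3151]
t: 27.78
tool_pos: [0.572, 0.3104, 0.1002]
tool_rot: [3.139, 0.085, -0.005]
contact_force: [1.0, -0.8, 0.4]
opening: 0.0001
[0.57442288 0.31172666 0.10407934]
board shift [-0.83 -0.56]
280 67 67 67 67 66 66 66 66 66 66 67 67 67 67 67 67 67 67 67 67 67 67 67 57 56 33 33 43 43 43 44 44 44 44 44 25 
281 67 67 67 67 66 65 65 65 65 65 65 66 66 66 67 67 67 67 67 67 67 67 67 57 55 33 33 43 43 43 44 44 44 44 44 25 
282 66 66 66 65 64 64 64 64 64 64 64 65 65 65 66 66 66 66 66 67 67 67 67 56 45 33 43 43 43 43 44 44 44 44 34 25 
283 65 65 64 64 63 63 63 63 63 63 64 64 65 65 65 65 65 65 65 65 66 66 66 56 44 33 43 43 43 43 43 44 44 44 34 15 
284 64 64 63 63 63 63 63 53 63 63 63 64 64 64 65 65 65 65 65 65 65 65 65 55 33 23 43 43 43 43 43 43 43 43 34 14 
285 64 63 63 63 63 63 63 63 63 63 63 63 54 64 64 65 65 65 65 65 65 65 65 54 33 33 43 43 43 43 43 43 43 43 33 14 
286 64 63 63 63 63 63 63 63 63 63 63 63 63 64 64 64 65 65 65 65 65 65 64 54 33 33 43 43 43 43 43 43 43 43 43 23 
287 64 63 62 63 63 63 63 63 63 63 63
[... 2991 characters left out ...]
0 40 10 20 10 30 40 30 
314 43 43 43 43 43 43 43 33 13 03 02 01 00 40 30 20 20 20 10 00 10 10 10 30 20 10 10 30 10 20 30 30 10 10 20 30 
315 43 43 43 43 43 43 43 33 23 13 02 01 00 30 20 10 20 20 30 10 20 40 20 30 10 20 10 20 00 40 30 10 20 10 30 30 
316 43 43 43 43 43 43 43 43 33 22 22 11 10 30 10 50 20 10 30 10 00 10 10 30 50 00 20 30 20 10 00 10 30 30 00 10 
317 43 43 43 43 43 43 43 43 43 42 32 21 20 10 10 30 50 10 10 10 10 10 10 10 20 10 20 50 40 00 20 30 20 10 30 30 
318 43 43 43 43 43 43 43 43 43 42 41 20 00 10 00 00 50 00 00 10 00 10 20 20 20 00 20 20 20 30 10 20 10 00 40 00 
319 43 43 43 43 43 43 43 43 43 42 31 30 10 00 00 20 60 20 20 10 10 10 20 20 20 00 10 10 10 10 20 10 00 20 30 10
```

```bash
cat > tm.py <<'E'
import cv2,numpy as np,sys
def up(n):return cv2.resize(cv2.imread('pics/'+n).astype(np.uint8),None,fx=6,fy=6,interpolation=cv2.INTER_CUBIC)
def m(A,B,x,y,w,h,r=9):
    t=A[y*6:(y+h)*6,x*6:(x+w)*6];s=B[(y-r)*6:(y+h+r)*6,(x-r)*6:(x+w+r)*6]
    q=cv2.matchTemplate(s,t,cv2.TM_CCOEFF_NORMED);_,v,_,l=cv2.minMaxLoc(q);return (round(l[0]/6-r,2),round(l[1]/6-r,2),round(v,2))
f=['p2.png','q0al.png','r0al.png']+sys.argv[1:]
off=[(0,0),(-4,-4),(-7,-6),(-10,-9)]
I=[up(n) for n in f]
for i in range(len(f)-1):
    ox,oy=off[i];A,B=I[i],I[i+1]
    print(f[i],f[i+1],'board',m(A,B,395,205,50,40),'pad',m(A,B,436,262,14,45),'tip',m(A,B,455+ox,283+oy,9,9),'yellow',m(A,B,462+ox,292+oy,10,9),'holder',m(A,B,466+ox,300+oy,14,8),'clamp',m(A,B,468+ox,303+oy,10,14))
E
python3 tm.py
python3 -c "
from h import *
import pickle
c=pickle.load(open('p2.pkl','rb'))
for z in(.06,.064,.08,.084):print(z,proj(c,[.5517,.2161,z]))"
```

```text
p2.png q0al.png board (-0.67, 0.17, 1.0) pad (-0.33, -0.17, 0.99) tip (-3.17, -6.0, 0.94) yellow (-3.83, -3.83, 0.94) holder (-4.17, -4.33, 0.99) clamp (-4.67, -4.17, 0.99)
q0al.png r0al.png board (-0.5, -0.17, 1.0) pad (-0.5, -0.17, 1.0) tip (-1.67, -0.83, 0.97) yellow (-3.67, -3.17, 0.9) holder (-4.5, -3.83, 0.91) clamp (-4.83, -3.83, 0.99)
0.06 [456.84093682 287.15227816]
0.064 [460.08923973 290.62814764]
0.08 [474.44937242 305.98932421]
0.084 [478.42549162 310.24118775]
```

```bash
cat > prof.py <<'E'
import cv2,numpy as np,sys
from scipy.ndimage import map_coordinates as mc
d=np.array([.69,.724]);p=np.array([-.724,.69])
for f in ['p2.png','q0al.png','r0al.png']+sys.argv[1:]:
    h=cv2.cvtColor(cv2.GaussianBlur(cv2.imread('pics/'+f),(3,3),.7),cv2.COLOR_BGR2HSV).astype(float)
    for o in(-2,0,2):
        s=np.arange(-16,26,.25);q=np.array([461,292])+s[:,None]*d+o*p
        S=mc(h[...,1],[q[:,1],q[:,0]],order=1);V=mc(h[...,2],[q[:,1],q[:,0]],order=1)
        w=s[np.where((S[1:]<100)&(S[:-1]>=100))[0]];w=w[0] if len(w) else np.nan
        y=s[np.where((S[1:]>185)&(S[:-1]<=185)&(s[1:]<w))[0]];g=V[(s>-16)]
        t=s[np.where((V[1:]<100)&(V[:-1]>=100))[0]]
        print(f,o,'tip',t[:1],'yel',y[:1],'white',w,'w-y',w-y[:1],'w-t',w-t[:1])
E
python3 prof.py
```

```text
p2.png -2 tip [-4.25] yel [6.] white 13.75 w-y [7.75] w-t [18.]
p2.png 0 tip [-4.75] yel [5.75] white 13.5 w-y [7.75] w-t [18.25]
p2.png 2 tip [-4.5] yel [5.25] white 13.5 w-y [8.25] w-t [18.]
q0al.png -2 tip [-8.25] yel [0.75] white 8.25 w-y [7.5] w-t [16.5]
q0al.png 0 tip [-9.] yel [0.5] white 8.0 w-y [7.5] w-t [17.]
q0al.png 2 tip [-9.25] yel [0.5] white 8.0 w-y [7.5] w-t [17.25]
r0al.png -2 tip [-11.] yel [-2.5] white 2.75 w-y [5.25] w-t [13.75]
r0al.png 0 tip [-11.5] yel [-2.75] white 2.25 w-y [5.] w-t [13.75]
r0al.png 2 tip [-12.] yel [-2.75] white 2.0 w-y [4.75] w-t [14.]
```

The profile gives no compression at q0 and 1.6–1.8 mm now. About 2.3 mm (≈0.23 rad) is still needed, so I'll swing 0.37 rad.

```bash
python3 -m creep '[[255,0,0,-41,0],[200,0,0,-82,0],[100,0,0,-123,0],[0,0,0,-164,0],[0,0,0,-205,0],[0,-40,135,-215,0],[0,-80,270,-215,0],[0,-80,270,-215,0],[0,-80,270,-215,0],[0,-80,270,-215,0],[0,-80,270,-215,0],[0,-80,270,-215,0]]'|head -2
python3 -m creep '[[0,-21,64,0,-0.12],[0,-21,64,0,-0.24],[0,-21,64,40,-0.25],[0,-21,64,80,-0.25],[0,-21,64,120,-0.25],[0,-21,64,160,-0.25],[0,-21,64,190,-0.25],[0,-21,64,210,-0.25],[0,-21,64,220,-0.25],[0,-21,64,220,-0.25]]'|head -2
python3 -m creep '[[120,0,0,0,0],[200,0,0,0,0],[255,0,0,0,0],[255,0,0,0,0],[255,0,0,0,0]]' 90|tail -2
python3 -m creep '[[255,0,0,0,0.08],[255,0,0,0,0.16],[255,0,0,0,0.24],[255,0,0,0,0.32],[255,0,0,0,0.37],[255,0,0,0,0.37]]'
python3 -m creep '[[100,0,0,0,0],[0,0,0,0,0],[0,0,0,0,0],[0,0,0,-10,0],[0,0,0,-50,-0.06],[0,0,0,-90,-0.12],[0,0,0,-130,-0.12],[0,0,0,-170,-0.12],[0,0,0,-210,-0.12],[0,0,0,-220,-0.12]]' | head -2
python3 wm2.py k0
python3 -m creep '[[0,101,-334,0,0],[0,101,-334,0,0],[0,101,-334,0,0],[100,101,-334,0,0],[255,101,-334,0,0],[255,101,-334,0,0],[255,101,-334,0,0],[255,101,-334,0,0],[255,101,-334,0,0],[255,101,-334,0,0]]' 20 | head -2
python3 -m creep '[[255,0,0,40,0],[255,0,0,80,0],[255,0,0,120,0],[255,0,0,160,0],[255,0,0,195,0],[255,0,0,215,0],[255,0,0,215,0],[255,0,0,215,0]]'
python3 look.py u0 | head -2; python3 prof.py u0al.png | tail -6; python3 tm.py u0al.png | tail -1
```

```text
t: 28.88
tool_pos: [0.5074, 0.0351, 0.3203]
t: 29.72
tool_pos: [0.49, -0.0274, 0.0961]
contact_force: [-4.7, 6.3, 10.9]
opening: 0.0495
t: 30.63
tool_pos: [0.4926, -0.0262, 0.0995]
tool_rot: [-3.137, 0.1, -0.009]
contact_force: [1.0, 2.4, 6.3]
opening: 0.0488
t: 31.47
tool_pos: [0.4925, -0.0281, 0.3255]
[] (18, 0.208)
t: 32.35
tool_pos: [0.5722, 0.3147, 0.3134]
t: 33.02
tool_pos: [0.5715, 0.3102, 0.0992]
tool_rot: [3.138, 0.085, -0.006]
contact_force: [0.5, -0.4, 0.7]
opening: 0.0001
[0.57415248 0.31162884 0.10355737]
board shift [-0.92 -0.81]
r0al.png -2 tip [-11.] yel [-2.5] white 2.75 w-y [5.25] w-t [13.75]
r0al.png 0 tip [-11.5] yel [-2.75] white 2.25 w-y [5.] w-t [13.75]
r0al.png 2 tip [-12.] yel [-2.75] white 2.0 w-y [4.75] w-t [14.]
u0al.png -2 tip [-10.75] yel [] white -0.75 w-y [] w-t [10.]
u0al.png 0 tip [-11.5] yel [] white -0.75 w-y [] w-t [10.75]
u0al.png 2 tip [-12.] yel [] white -0.75 w-y [] w-t [11.25]
r0al.png u0al.png board (0.33, -0.17, 1.0) pad (0.0, 0.17, 0.99) tip (0.33, 0.0, 1.0) yellow (-1.5, -2.0, 0.85) holder (-2.17, -2.33, 0.99) clamp (-2.17, -2.5, 0.99)
```

```bash
python3 - <<'E'
from h import *
im=cv2.imread('pics/u0.png');t=ctrl.get_image('top')[:,:,::-1]
cv2.imwrite('pics/fin.png',np.hstack([cv2.resize(im[230:330,420:520],(400,400),interpolation=cv2.INTER_CUBIC),cv2.resize(t[170:370,170:420],(400,400))]))
for l in('wrench','adapter','chip_box','flux_jar'):print(l,[np.round(r['rect']).tolist() for r in ctrl.boxes_of('top',l)[:1]])
E
```

```text
wrench [[238.0, 288.0, 42.0, 57.0]]
adapter [[370.0, 242.0, 2.0, 4.0]]
chip_box [[372.0, 184.0, 31.0, 37.0]]
flux_jar [[184.0, 284.0, 22.0, 18.0]]
```

View pics/fin.png

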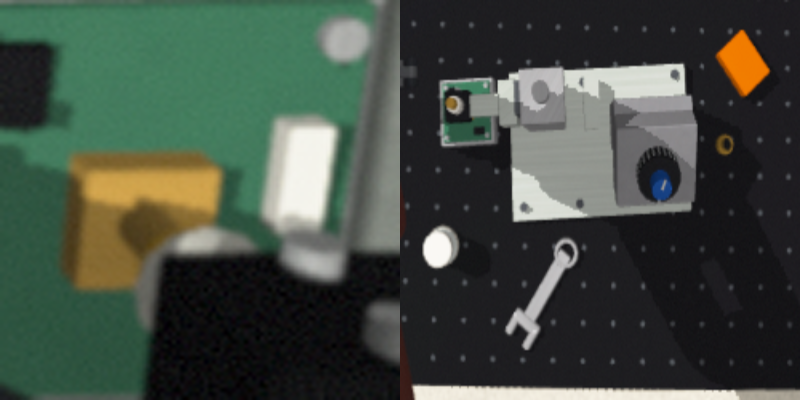

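```bash
python3 -c "
from h import *
o=ctrl.get_obs();print(o['t'],o['contact_force']);print(ctrl.finish_job())"
```

```text
33.3667 [ 0.20200146 -0.85135572 -0.06395543]
the job is handed in; nothing more can be done
None
```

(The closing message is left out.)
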